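# Square up the mirror bracket with a steel square and hold it

## Task

The mirror plate of the small angle bracket leans forward on its stiff hinge and has to be set square to its base. First clear the black objective case off the base plate and stand it upright in the free place at the end of the tray, in line with the other two. Then take the steel square by its stock, lay the stock flat on the base plate in front of the bare half of the leaning plate, blade toward the plate, and push it gently home into the corner until stock and blade both lie flush, so that the blade has swung the plate upright. Do not touch the mirror or disturb the other things, and finish while still gripping the square and keeping it pressed into the corner, so that a colleague can tighten the clamp screws.

Things in the scene. Friction and masses are not known exactly. Their poses are not given: they have to be found in the camera images.
- angle_bracket: Aluminium angle bracket fixed to the table. Origin on the table under the middle of its base plate, 140 (x) x 130 (y) x 12 mm; x points across the base plate toward the leaning face plate, z up. Hinge line of the face plate along y at x = +40, z = 12 mm. Two cheeks 48 mm high at y = +-54, x = 23 to 69 mm, clamp thumbscrews outside them. Turned up to 0.3 rad from the world axes
- plate_hinge (a joint): lean of the dark face plate: 0 = its front face is exactly square to the base plate, positive = its top leans toward the robot side (the bracket's -x), starts between 0.12 and 0.30 rad. Stiff friction hinge, about 0.25 N m (some 4.5 N at the top edge); it stays where it is pushed and can be pushed past square (to -0.25)
- face_top (a point): top edge of the face plate's front, in the middle of the bare half, 58 mm up the plate from the hinge line (24 mm to the -y side of mid width). The dark steel face plate is 100 mm wide (y), 58 mm high above the base plate, 8 mm thick; its front face passes through the hinge line. Axes turn with the plate: z up the plate, x out of its back
- mirror_front (a point): centre of the glass of the round mirror, in a black ring 37 mm across that stands 8 mm proud of the front of the face plate, on its +y half (26 mm to the +y side of mid width, 32 mm up the plate). Turns with the plate. The -y half of the face plate is bare
- corner (a point): point in the corner where base plate and face plate meet, on the hinge line, in the middle of the bare half (y = -24 mm in the bracket's axes; axes as the bracket's). The square's heel belongs here, its x axis along the bracket's x
- square: Loose steel engineer's square, 0.4 kg, standing on its stock, a bar 100 (x) x 22 (y) x 26 mm high. On the +x end of the stock stands the blade, 24 mm (x) x 9 mm thick (y), top at 72 mm. Origin: centre of the stock's underside; x toward the blade end, z up. Measuring faces: the stock's underside and the flat front at x = +50 mm (end of stock and front of blade in one plane)
- square_heel (a point): the square's outer corner: bottom front edge, middle (x = +50, y = 0, z = 0 mm in the square's axes)
- stock_grip (a point): a good place to grip the stock across its 22 mm width (the square's y), from above, behind the blade: x = -30, y = 0, z = 21 mm in the square's axes (5 mm below the stock's top). Pushed here, low down, the square does not rock about its heel; pushed high on the blade it does, and then carries the face plate past square
- case_c: black round screw case of an objective, 44 mm across, 62 mm high, 0.09 kg, parked upright on the base plate in front of the bare half; origin at the centre of its underside
- tray: blue open tray 180 (x) x 64 (y) x 14 mm high, walls and floor 4 mm, fixed to the table; origin under its middle; long axis x. It holds the cases in one row along its x axis, 57 mm apart; the place nearest the robot (-x end) is free
- free_place (a point): middle of the free place on the tray's floor (57 mm from the tray's middle, 4 mm above the table), axes as the tray's
- case_a: like case_c, standing in the tray's far end place; stays there
- case_b: like case_c, standing in the tray's middle place; stays there
- driver: screwdriver lying on the table, 150 mm long, bystander
- tape_roll: tape roll lying flat, bystander
- tube_b: standing 50 ml tube, pink cap, bystander
- tube_c: standing 50 ml tube, teal cap, bystander

How it is judged (in metres and radians):
On the way, in this order (a step that is already met when the one before it is completed fails the run):
1. the parked case stands released in the free place of the tray (horizontal distance between case_c and free_place below 0.014 m and z of case_c in the frame of free_place below 0.004 m and angle between case_c's own z axis and vertical below 0.1 rad and contact force between the fingers and case_c below 0.1 N), for 0.2 s.
2. the square is pressed into the corner and the face plate is square to the base (contact force between square and plate_hinge_c0 above 1.5 N and value of joint plate_hinge between -0.025 and 0.025 rad), for 0.2 s.
At the end, for the whole second after the job is handed in: Fingers still grip the square; its stock presses the base plate and its front the bare half of the face plate (heel within 2.5 mm of the corner line, turned under 0.035 rad, tilted under 0.025); face plate square within 0.025 rad; case_c upright in the tray within 14 mm of the free place (all of step 2 and contact force between square and angle_bracket_c0 above 0.5 N and contact force between the fingers and square above 5 N and angle between square's own z axis and vertical below 0.025 rad and angle between the x axis of square and the x axis of angle_bracket, either way round below 0.035 rad and x of square_heel in the frame of corner above -0.0025 m and z of square_heel in the frame of corner below 0.0015 m and y of square_heel in the frame of corner between -0.022 and 0.018 m and linear speed of each of square, case_c below 0.01 m/s and horizontal distance between case_c and free_place below 0.014 m and z of case_c in the frame of free_place below 0.004 m and angle between case_c's own z axis and vertical below 0.1 rad); the arm keeps its last pose, push and grip.
It fails at once if the mirror is touched (contact force between anything else and plate_hinge_c1 above 0.3 N).
It fails at once if the face plate is forced (over 45 N) (contact force between anything else and plate_hinge_c0 above 45 N).
It fails at once if the cases in the tray are shifted or tipped (distance of any of case_a, case_b from where it was at the start of the episode above 0.02 m or angle between any of case_a, case_b's own z axis and vertical above 0.4 rad).
It fails at once if bystanders are disturbed (distance of any of driver, tape_roll, tube_b, tube_c from where it was at the start of the episode above 0.03 m).
It also fails if it takes over 51 s, if anything falls off the work surface, if the arm or the gripper's body presses on something with over 40 N, if the wrist force passes 120 N, or if a joint passes its speed limit or range.

## Robot

A 6-joint arm with a two-finger parallel gripper is mounted at the origin on a cart in front of the work surface, level with it; the furniture and walls round the work are solid. World frame = base frame: x ahead of the robot, y to its left, z up, the work surface at z = 0. Lengths are in mm, angles in rad, forces in N, time in s.
With the tool pointing down it reaches from about 275 to 850 mm from the base axis. Payload 19 kg.
Tool frame: the origin (TCP) lies at the very end of the fingers, on their centre line; the grasp point (between the pads) lies 19 mm behind it; z points along the fingers, y is the direction in which the jaws open and shut (so a half turn about z gives the same grasp; the last joint's range is limited). The gripper opens to 85 mm and grips with 20 to 120 N. Pads are 22 mm wide; open, the fingers measure 114 mm over their backs; the gripper's body (76 mm by 85 mm) begins 54 mm behind the grasp point. The pads swing forward as they close: fully open they stand 13 mm farther back than shut.
Start: joints at [1.106, 0.15, 1.437, -0, 1.554, -0.134], TCP at [186.763, 543.792, 231.267] pointing down, gripper open.
Joint ranges: [-2.8, 2.8], [-0.68, 2.1], [0.12, 2.68], [-1.39, 4.53], [0.16, 2.79], [-2.81, 2.81]. Speed limits (rad/s): [1.89, 1.89, 2.22, 3.01, 3.01, 3.01].

## Interface

Orientations are given as a unit quaternion [w, x, y, z].
In Python, from rig import sense, optics, env gives the robot as it stands.
- The arm moves only by the tool carry_out, never from a script. Its argument "targets" is a list that holds one entry, the list of rows, each a list of 7 numbers: the shift along the world's x, y, z in cm, then the turn, a rotation vector about the world's x, y, z in rad, then the closure, from -1 (fully open) to 1 (shut). A call has 1 to 5 rows; each row shifts and turns the commanded pose from where the row before left it; what a row does not reach is not made up. A row lasts 1/10 s, in which the tool goes at most 50 mm and 8.59 degrees, less where a joint would pass 70% of its speed; a pose out of reach is approached as far as the arm can. A call with a gripper value outside its range is refused whole. The fingers move at their own pace and stop on an object; "force" is the grip in N (left out, the last holds). Time passes only in rows, so rows that do not move let the fingers close. It gives the time, the measured TCP pose, the force and the opening at its end, in the units of the state.
- sense(): the state, without advancing time (a new reading comes with each control period).
- optics.camera(name): name is "side" or "top" or "wrist"; returns the picture (400x640x3 uint8, red, green, blue); there is no depth.
- optics.camera_params(name): a dict with "vfov" (degrees; the focal length in pixels is half the picture's height over the tangent of half this angle, whatever the lens; pixels are square), "cx", "cy" (the principal point, pixels), "k1" (the pictures are not rectified: a ray, as slopes to the right and down, at radius r is drawn at 1 + k1 r^2 times it, then the intrinsics apply), "camera_from_world" (4x4, takes a point from world to camera coordinates). Camera axes: x right, y up, looking along -z (the intrinsics and any distortion apply to the point x, -y, -z); pixel columns grow to the right and rows downward; lengths in mm; the calibration is good to about 2 mm. A picture is of the moment at which its call begins: read the wrist's pose just before it. camera_params takes no time and is no camera call; for the wrist camera it gives the pose at the moment of the call.
- env.close_job(): hands the job in, once; it reports no verdict.
The state is a dict: "time": time; "joint_positions": joint angles; "dq": joint speeds; "joint_torque": joint torques, N m; "tcp_pos": TCP position; "tool_rot": TCP orientation; "wrist_force": force on the tool from outside, world axes, zero at the start; "torque": the same for the moment, N m; "finger_gap": finger opening in mm.
Only numpy, scipy, OpenCV 4.12 (cv2) and the standard library are available. Lean on these libraries where they do the work, as an engineer would, in place of code of your own. Each camera call takes 0.05 s, during which the arm holds its last target.

## Working session

There is one attempt and no reset: what is moved stays moved. The work goes in short steps, Python scripts to look and compute and a tool call to move; the robot and the scene stay as the last step left them, time stands still between calls to the robot, and variables do not carry over. Pictures are saved under pics/ and viewed, and the job is handed in when it is done.

Besides the shell and the picture viewer there is one more tool, called after "Call:" as name(argument=value, ...), one argument or row to a line, values as JSON. carry_out: Moves the arm, as the interface text tells. Its arguments: {"type":"object","properties":{"targets":{"type":"array"},"force":{"type":"number"}},"required":["targets"]}

```bash
mkdir -p pics; ls
cat > h.py <<'E'
import numpy as np, cv2
from rig import sense, optics, env
def snap(name,fn):
    p=optics.camera_params(name); im=optics.camera(name); cv2.imwrite('pics/'+fn,cv2.cvtColor(np.asarray(im),cv2.COLOR_RGB2BGR)); return im,p
def K(p):
    f=200/np.tan(np.radians(p['vfov'])/2); return f
def proj(p,X):
    X=np.atleast_2d(X); T=np.array(p['camera_from_world']); c=X@T[:3,:3].T+T[:3,3]
    s=np.stack([c[:,0]/-c[:,2],-c[:,1]/-c[:,2]],1); r2=(s**2).sum(1,keepdims=True); s=s*(1+p['k1']*r2)
    return s*K(p)+[p['cx'],p['cy']]
def ray(p,uv):
    d=(np.array(uv,float)-[p['cx'],p['cy']])/K(p); s=d.copy()
    for _ in range(30): s=d/(1+p['k1']*(s@s))
    T=np.array(p['camera_from_world']); R=T[:3,:3]; o=-R.T@T[:3,3]; v=R.T@np.array([s[0],-s[1],-1]); return o,v/np.linalg.norm(v)
def onz(p,uv,z):
    o,v=ray(p,uv); return o+v*(z-o[2])/v[2]
def tri(obs):
    A=np.zeros((3,3));b=np.zeros(3)
    for p,uv in obs:
        o,v=ray(p,uv); M=np.eye(3)-np.outer(v,v); A+=M;b+=M@o
    X=np.linalg.solve(A,b); return X,[np.round(proj(p,X)[0]-uv,1) for p,uv in obs]
E
python3 - <<'E'
from h import *
import pickle
P={}
for n in('side','top','wrist'):
    im,p=snap(n,n+'0.png'); P[n]=p; print(n,p['vfov'],p['k1'],np.round(-np.array(p['camera_from_world'])[:3,:3].T@np.array(p['camera_from_world'])[:3,3]))
pickle.dump(P,open('P0.pkl','wb'))
print(sense())
E
```

```text
pics
side 43.69531497546486 0.005116573570467655 [ -11. -978.  563.]
top 48.33311503420303 -0.11034357544432018 [ 378.  -18. 1034.]
wrist 60.965573075639746 -0.05113213178742003 [112. 569. 374.]
{'time': 0.15, 'joint_positions': array([ 1.10600419e+00,  1.50860068e-01,  1.43784009e+00,  1.70934371e-05,
        1.55380474e+00, -1.33989439e-01]), 'dq': array([ 0.00038207, -0.0014233 , -0.00199702, -0.00024752,  0.00033192,
       -0.000949  ]), 'joint_torque': array([ 3.26051799e-03, -7.13384414e+01, -5.71037507e+01, -1.29281716e-04,
        7.13363828e-03, -2.87982289e-05]), 'tcp_pos': array([186.68702554, 543.65837258, 230.84224748]), 'tool_rot': array([-1.42692446e-04,  1.64648347e-01,  9.86352226e-01, -4.33309651e-04]), 'wrist_force': array([ 0.0015442 ,  1.04791775, -0.37439281]), 'torque': array([ 0.00946324, -0.02303225,  0.03128612]), 'finger_gap': 85.66977508110547}
```

View pics/top0.png

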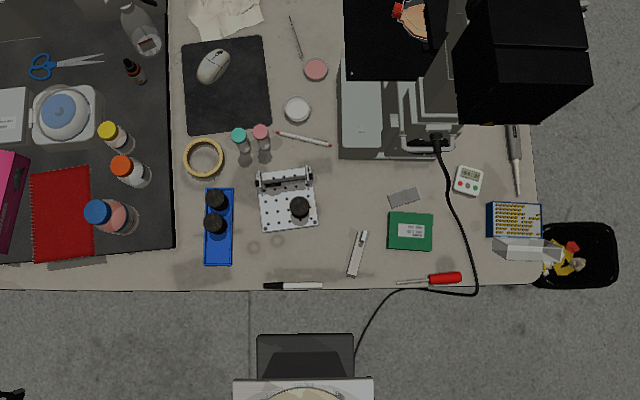

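View pics/side0.png

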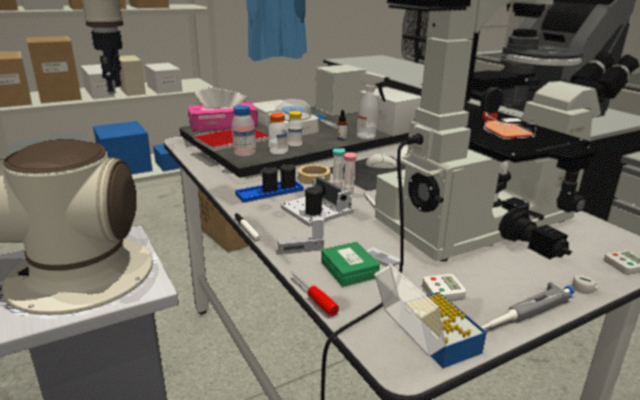

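View pics/wrist0.png

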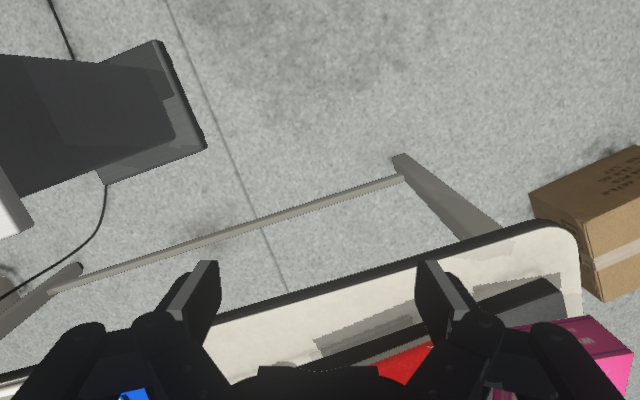

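The top view (up = world +x, left = +y) shows the bracket near (288,200), case_c at (299,207), the tray at (218,227) with its near end free, and the square at (356,253). The wrist camera isn't on the scene yet. I'll zoom in.

Run:
```python
import cv2
a=cv2.imread('pics/top0.png')[150:290,190:390]; cv2.imwrite('pics/top0z.png',cv2.resize(a,None,fx=4,fy=4,interpolation=cv2.INTER_CUBIC))
a=cv2.imread('pics/side0.png')[140:265,220:380]; cv2.imwrite('pics/side0z.png',cv2.resize(a,None,fx=4.5,fy=4.5,interpolation=cv2.INTER_CUBIC))
```

```text
(no output)
```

View pics/top0z.png

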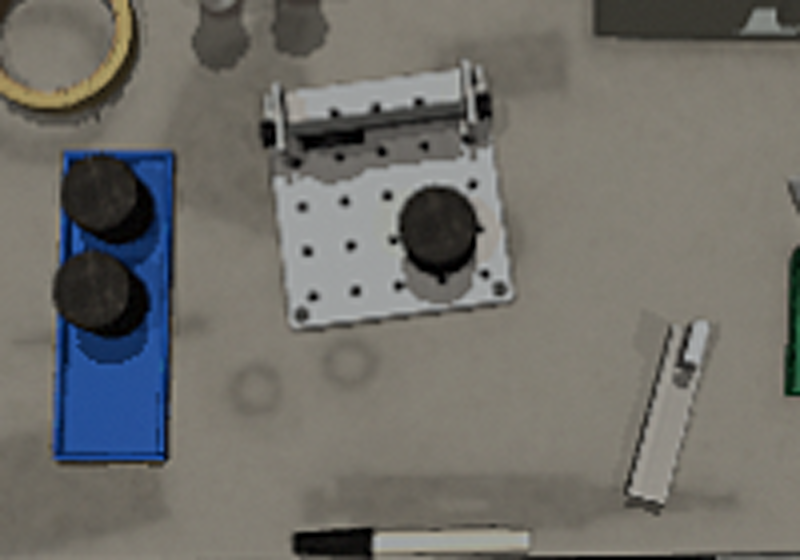

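View pics/side0z.png

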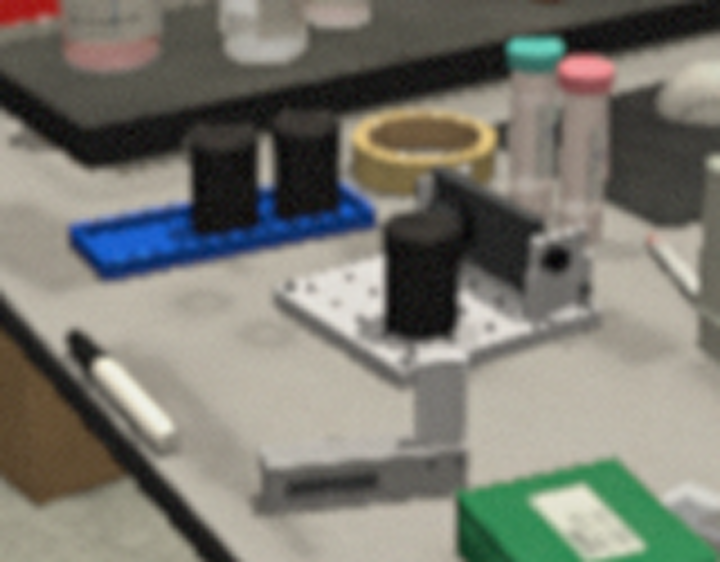

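Run:
```python
from h import *
import pickle
P=pickle.load(open('P0.pkl','rb'));t=P['top'];s=P['side']
T=lambda u,v:(190+(u+.5)/4-.5,150+(v+.5)/4-.5)
S=lambda u,v:(220+(u+.5)/4.5-.5,140+(v+.5)/4.5-.5)
for n,a,z in[('caseC top',(438,227),74),('br nearL',(293,329),12),('br nearR',(514,298),12),('tray nl',(55,460),14),('tray nr',(167,460),14),('tray fl',(64,152),14),('tray fr',(175,152),14),('a',(99,192),66),('b',(94,291),66),('sq rear L',(627,493),26),('sq rear R',(662,502),26),('blade top front L',(694,320),72),('blade top front R',(708,322),72)]:
    print(n,np.round(onz(t,T(*a),z),1))
print(tri([(t,T(438,227)),(s,S(424,224))]),tri([(t,T(627,493)),(s,S(260,453))]),tri([(t,T(293,329)),(s,S(278,292))]))
w=P['wrist'];C=np.array(w['camera_from_world']);print(C.round(3)); print(w['cx'],w['cy'])
```

```text
caseC top [531.6   0.6  74. ]
br nearL [483.3  85.7  12. ]
br nearR [499.5 -41.6  12. ]
tray nl [409.7 221.4  14. ]
tray nr [409.2 157.2  14. ]
tray fl [588.5 220.3  14. ]
tray fr [587.6 155.   14. ]
a [554.9 188.1  66. ]
b [499.9 189.6  66. ]
sq rear L [ 386.9 -102.8   26. ]
sq rear R [ 381.5 -122.4   26. ]
blade top front L [ 478.9 -137.8   72. ]
blade top front R [ 477.7 -145.4   72. ]
(array([5.31985622e+02, 1.24861884e-01, 7.73970475e+01]), [array([ 0.2, -0.4]), array([-0.4,  0.1])]) (array([ 386.3617319 , -102.67430422,   24.9258947 ]), [array([-0.1,  0.2]), array([ 0.3, -0. ])]) (array([484.0274482 ,  85.46095438,  11.70710727]), [array([ 0.1, -0.3]), array([-0.3,  0. ])])
[[ 3.24000e-01  9.46000e-01 -0.00000e+00 -5.74026e+02]
 [-9.00000e-01  3.08000e-01 -3.09000e-01  4.09060e+01]
 [-2.92000e-01  1.01000e-01  9.51000e-01 -3.80230e+02]
 [ 0.00000e+00  0.00000e+00  0.00000e+00  1.00000e+00]]
317.5389507491546 197.067037280072
```

Call:
carry_out(
  targets=[
    [[2.2,-4.2,0.6,0,0,0.0275,-1],[2.2,-4.2,0.6,0,0,0.0275,-1],[2.2,-4.2,0.6,0,0,0.0275,-1],[2.2,-4.2,0.6,0,0,0.0275,-1],[2.2,-4.2,0.6,0,0,0.0275,-1]],
  ],
  force=30,
)

```text
time: 0.65
tcp_pos: [297.0, 332.1, 261.4]
tool_rot: [0.0, 0.096, 0.995, -0.0]
wrist_force: [1.5, -0.9, 0.4]
finger_gap: 85.6
```

Call:
carry_out(
  targets=[
    [[2.2,-4.2,0.6,0,0,0.0275,-1],[2.2,-4.2,0.6,0,0,0.0275,-1],[2.2,-4.2,0.6,0,0,0.0275,-1],[2.2,-4.2,0.6,0,0,0.0275,-1],[2.2,-4.2,0.6,0,0,0.0275,-1]],
  ],
)

```text
time: 1.15
tcp_pos: [407.1, 121.9, 291.6]
tool_rot: [0.0, 0.027, 1.0, 0.0]
wrist_force: [0.5, 0.4, -0.0]
finger_gap: 85.3
```

Call:
carry_out(
  targets=[
    [[1.2,-3.5,0,0,0,0.0275,-1],[1.0,-3.0,0,0,0,0.0275,-1],[0,0,0,0,0,0,-1]],
  ],
)

```text
time: 1.45
tcp_pos: [429.5, 55.9, 290.9]
tool_rot: [-0.0, 0.002, 1.0, -0.0]
wrist_force: [0.1, 0.9, -0.3]
finger_gap: 85.4
```

Run:
```python
from h import *
import pickle
im,p=snap('wrist','w1.png'); pickle.dump(p,open('w1.pkl','wb'))
s=sense();print(s['time'],s['tcp_pos'],s['tool_rot'],s['joint_positions'])
```

```text
1.5 [429.02618157  57.40368712 290.94944595] [-3.55573964e-04  1.92169302e-03  9.99998089e-01 -5.96121812e-05] [-4.52497971e-02 -1.63855502e-01  1.63082702e+00 -1.50738285e-04
  1.67532645e+00 -1.61221841e+00]
```

View pics/w1.png

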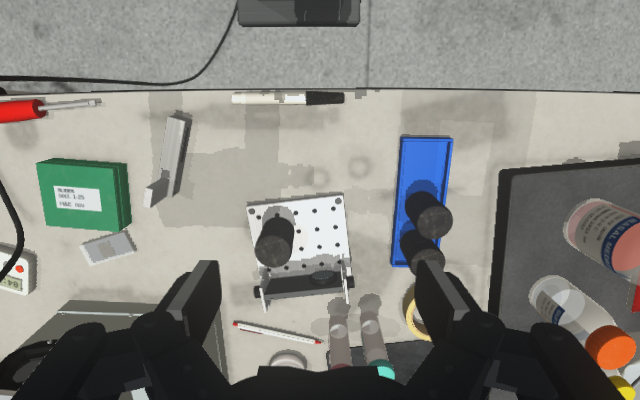

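The wrist view is upside down relative to the top view. It shows the bracket at (300,250), case_c at (274,243), the tray at (422,200) and the square at (170,160). I'll zoom for exact edges.

Run:
```python
import cv2
a=cv2.imread('pics/w1.png')
for n,(x,y,w,h) in dict(a=(235,180,130,130),b=(380,125,90,150),c=(130,100,80,115)).items():
    cv2.imwrite(f'pics/w1{n}.png',cv2.resize(a[y:y+h,x:x+w],None,fx=4,fy=4,interpolation=cv2.INTER_CUBIC))
```

```text
(no output)
```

View pics/w1a.png

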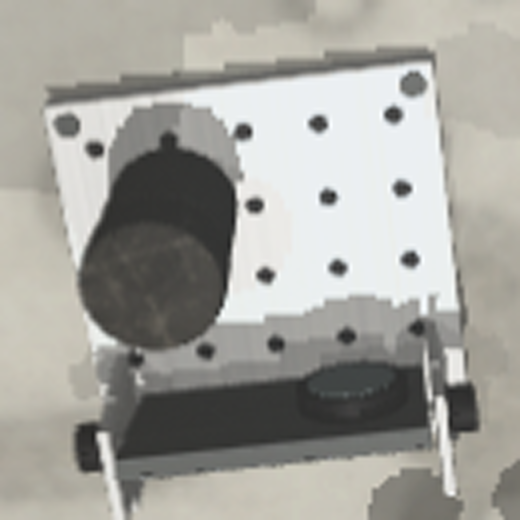

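View pics/w1b.png

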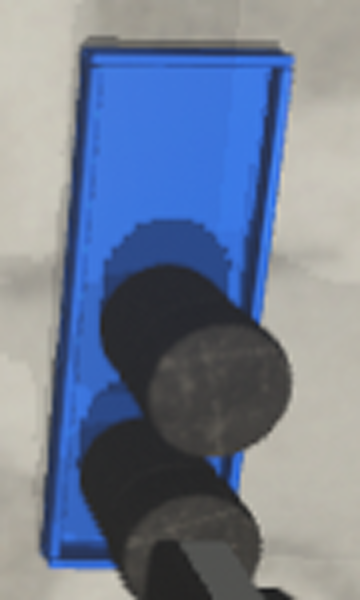

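View pics/w1c.png

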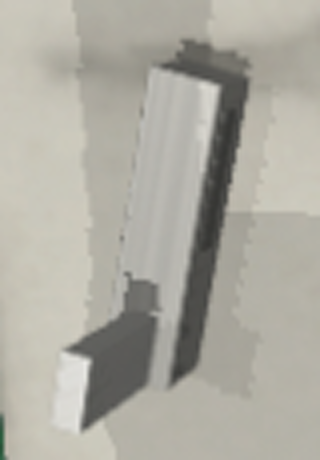

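```bash
cat > m1.py <<'E'
from h import *
import pickle
P=pickle.load(open('P0.pkl','rb'));t=P['top'];s=P['side'];w=pickle.load(open('w1.pkl','rb'))
T=lambda u,v:(190+(u+.5)/4-.5,150+(v+.5)/4-.5)
S=lambda u,v:(220+(u+.5)/4.5-.5,140+(v+.5)/4.5-.5)
A=lambda u,v:(235+(u+.5)/4-.5,180+(v+.5)/4-.5)
B=lambda u,v:(380+(u+.5)/4-.5,125+(v+.5)/4-.5)
C=lambda u,v:(130+(u+.5)/4-.5,100+(v+.5)/4-.5)
def r(n,*o):
    X,e=tri(o); print(n,X.round(1),[list(map(float,q)) for q in e]); return X
r('caseC top',(t,T(438,227)),(w,A(151,286)))
r('caseC top3',(t,T(438,227)),(w,A(151,286)),(s,S(424,224)))
nl=r('br nearL',(t,T(293,329)),(w,A(434,62)),(s,S(278,292)))
nr=r('br nearR',(t,T(514,298)),(w,A(46,104)))
r('sq rearL top',(t,T(627,493)),(w,C(220,87)),(s,S(260,453)))
r('sq rearR top',(t,T(662,502)),(w,C(150,67)))
r('bl front L',(t,T(694,320)),(w,C(80,433)))
r('bl front R',(t,T(708,322)),(w,C(52,422)))
r('tray nl',(t,T(55,460)),(w,B(293,57)))
r('tray nr',(t,T(167,460)),(w,B(83,50)))
r('caseb',(t,T(94,291)),(w,B(219,390)))
for n,c,z in[('caseC',A(151,286),74),('brL',A(434,62),12),('brR',A(46,104),12),('sqL',C(220,87),26),('sqR',C(150,67),26),('sq front stock R',C(168,388),26),('traynl',B(293,57),14),('traynr',B(83,50),14),('trayfr',B(45,566),14),('caseb',B(219,390),66),('blL',C(80,433),72),('blR',C(52,422),72)]: print(n,onz(w,c,z).round(1))
E
python3 m1.py
```

```text
caseC top [531.3   1.4  78.7] [[-0.4, -0.2], [-0.7, -0.3]]
caseC top3 [532.4   1.   76.9] [[-0.2, -0.6], [-0.8, -0.2], [-0.4, 0.1]]
br nearL [484.6  86.9  11.1] [[-0.5, -0.5], [-1.1, -0.4], [-0.3, -0.0]]
br nearR [500.7 -41.3   6.2] [[-0.2, -0.2], [-0.4, -0.3]]
sq rearL top [ 386.8 -102.9   25.2] [[-0.0, 0.0], [0.3, -0.9], [0.5, -0.1]]
sq rearR top [ 381.5 -122.    29.2] [[0.0, 0.0], [0.0, 0.0]]
bl front L [ 479.3 -137.3   73.6] [[-0.2, -0.3], [-0.4, -0.5]]
bl front R [ 477.5 -145.6   71.5] [[0.1, 0.1], [0.1, 0.2]]
tray nl [409.4 218.3  26.6] [[0.0, -0.0], [0.1, -0.1]]
tray nr [409.1 156.9  15.9] [[-0.0, 0.0], [-0.0, 0.0]]
caseb [498.6 188.6  73.4] [[-0.3, 0.2], [-0.6, 0.2]]
caseC [534.1   1.5  74. ]
brL [484.9  88.2  12. ]
brR [499.1 -39.5  12. ]
sqL [ 387.8 -103.    26. ]
sqR [ 381.7 -123.4   26. ]
sq front stock R [ 481.8 -131.2   26. ]
traynl [411.3 223.3  14. ]
traynr [409.3 157.4  14. ]
trayfr [588.7 157.1  14. ]
caseb [501.3 192.1  66. ]
blL [ 480.5 -137.8   72. ]
blR [ 477.1 -145.5   72. ]
```

Call:
carry_out(
  targets=[
    [[2.07,-1.12,-3.6,0,0,0,-1],[2.07,-1.12,-3.6,0,0,0,-1],[2.07,-1.12,-3.6,0,0,0,-1],[2.07,-1.12,-3.6,0,0,0,-1],[2.07,-1.12,-3.6,0,0,0,-1]],
  ],
)

```text
time: 2.0
tcp_pos: [532.7, 3.6, 109.9]
tool_rot: [0.0, 0.0, 1.0, 0.0]
wrist_force: [0.9, 0.3, 1.0]
finger_gap: 85.3
```

Call:
carry_out(
  targets=[
    [[0,0,0,0,0,0,-1]],
  ],
)

```text
time: 2.1
tcp_pos: [531.4, 3.1, 106.2]
tool_rot: [-0.004, 0.001, 1.0, 0.0]
wrist_force: [-0.8, 0.4, -0.2]
finger_gap: 85.8
```

Run:
```python
from h import *
s=sense();print(s['time'],s['tcp_pos'],s['tool_rot'])
im,p=snap('wrist','w2.png')
print(proj(p,[[532.5,1,74],[532.5,23,74],[532.5,-21,74],[510.5,1,74],[554.5,1,74]]))
```

```text
2.1 [531.41835111   3.06041428 106.24422447] [-3.51886050e-03  6.23207964e-04  9.99993524e-01  4.26810333e-04]
[[315.15457539 236.21825425]
 [354.08169404 236.14240158]
 [276.22709336 236.24137605]
 [315.0339402  199.16225768]
 [315.26947487 270.6631499 ]]
```

View pics/w2.png

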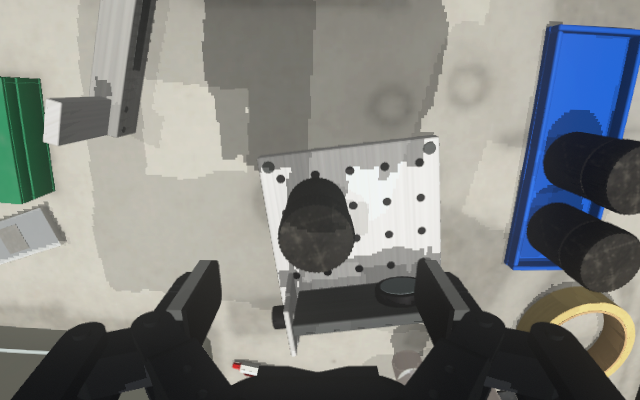

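The case's top circle spans columns 278–355 and rows 197–271, matching the prediction to about 1 mm. Descending to grip.

Call:
carry_out(
  targets=[
    [[0.05,-0.1,-2.4,0,0,0,-1],[0.05,-0.1,-2.4,0,0,0,-1],[0,0,-2.4,0,0,0,-1],[0,0,0,0,0,0,1],[0,0,0,0,0,0,1]],
  ],
)

```text
time: 2.65
tcp_pos: [533.6, 1.5, 41.0]
tool_rot: [0.001, 0.0, 1.0, -0.0]
wrist_force: [-0.5, 0.1, -0.2]
finger_gap: 59.0
```

Call:
carry_out(
  targets=[
    [[0,0,0,0,0,0,1],[0,0,0,0,0,0,1],[0,0,0,0,0,0,1],[0,0,0,0,0,0,1]],
  ],
)

```text
time: 3.05
tcp_pos: [534.3, 1.0, 41.5]
tool_rot: [0.002, 0.0, 1.0, -0.0]
wrist_force: [-1.0, 2.6, 8.7]
finger_gap: 43.8
```

Call:
carry_out(
  targets=[
    [[0,0,1.5,0,0,0,1],[0,0,2.5,0,0,0,1],[0,0,2.5,0,0,0,1],[-1.0,2.0,0,0,0,0,1],[-1.6,3.3,0,0,0,0,1]],
  ],
)

```text
time: 3.55
tcp_pos: [508.2, 53.4, 106.5]
tool_rot: [0.002, 0.001, 1.0, -0.0]
wrist_force: [-1.0, 1.5, -1.2]
finger_gap: 44.0
```

Call:
carry_out(
  targets=[
    [[-1.8,3.8,0,0,0,0,1],[-1.8,3.8,0,0,0,0,1],[-1.6,3.4,0,0,0,0,1],[-1.2,2.5,0,0,0,0,1],[0,0,0,0,0,0,1]],
  ],
)

```text
time: 4.05
tcp_pos: [442.2, 191.4, 105.8]
tool_rot: [0.001, -0.001, 1.0, 0.001]
wrist_force: [0.1, -0.7, -1.0]
finger_gap: 43.5
```

Run:
```python
from h import *
import pickle
s=sense();print(s['time'],s['tcp_pos'],s['tool_rot'],s['wrist_force'],s['finger_gap'])
im,p=snap('wrist','w3.png');pickle.dump(p,open('w3.pkl','wb'))
im,p=snap('top','t3.png')
a=cv2.imread('pics/t3.png')[150:290,170:370]; cv2.imwrite('pics/t3z.png',cv2.resize(a,None,fx=4,fy=4,interpolation=cv2.INTER_CUBIC))
```

```text
4.05 [442.17240967 191.41323414 105.78501496] [ 8.53281939e-04 -1.07009971e-03  9.99998938e-01  5.00954266e-04] [ 0.14865611 -0.70462566 -1.03108583] 43.459217477084955
```

View pics/w3.png

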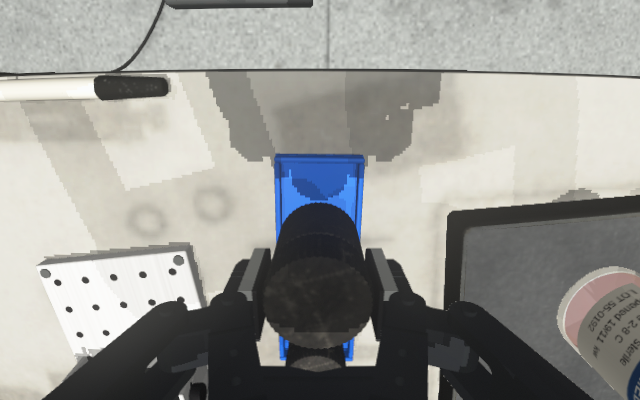

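View pics/t3z.png

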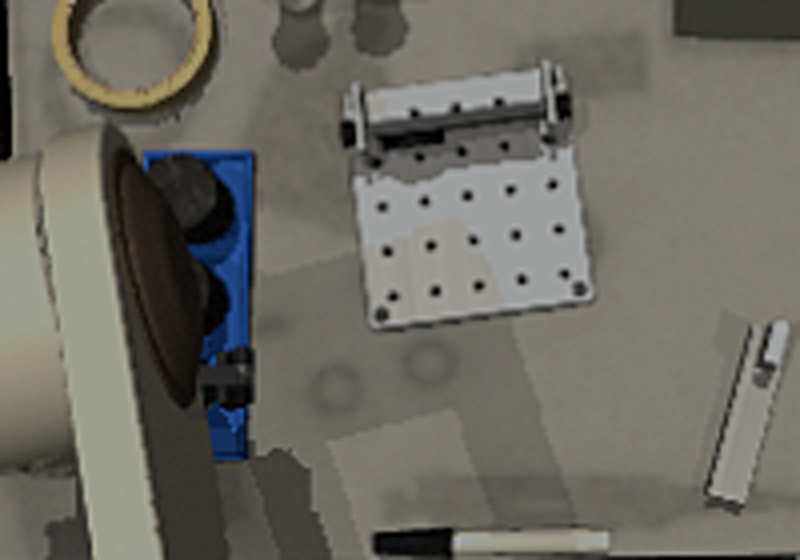

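The case is held upright (top centre at about (317,305)), with the tray's near edge at (277..364,155). Working out the offset.

Run:
```python
from h import *
import pickle
p=pickle.load(open('w3.pkl','rb'))
print(onz(p,(317,305),138),onz(p,(277,156),14),onz(p,(364,155),14),onz(p,(280,359),14))
print(proj(p,[[442,189.5,4],[499,189,66]]))
```

```text
[442.99802474 190.373562   138.        ] [409.52515832 162.28865397  14.        ] [408.67414011 223.24143487  14.        ] [588.80501361 158.31626465  14.        ]
[[315.83187533 195.7940173 ]
 [314.66717981 310.33056728]]
```

Call:
carry_out(
  targets=[
    [[0,0,-2.5,0,0,0,1],[0,0,-2.5,0,0,0,1],[0,0,-1.5,0,0,0,1],[0,0,-0.6,0,0,0,1],[0,0,-0.1,0,0,0,1]],
  ],
)

```text
time: 4.65
tcp_pos: [443.9, 188.1, 32.8]
tool_rot: [0.0, 0.001, 1.0, -0.0]
wrist_force: [0.5, 0.0, 1.1]
finger_gap: 43.4
```

Call:
carry_out(
  targets=[
    [[0,0,-0.1,0,0,0,1],[0,0,0,0,0,0,1]],
  ],
)

```text
time: 4.85
tcp_pos: [444.2, 188.3, 32.7]
tool_rot: [0.001, 0.001, 1.0, -0.0]
wrist_force: [-3.9, -2.8, 8.8]
finger_gap: 43.8
```

Call:
carry_out(
  targets=[
    [[0,0,0,0,0,0,-1],[0,0,0,0,0,0,-1],[0,0,0,0,0,0,-1],[0,0,0,0,0,0,-1],[0,0,0,0,0,0,-1]],
  ],
)

```text
time: 5.35
tcp_pos: [443.3, 188.8, 31.3]
tool_rot: [-0.0, 0.0, 1.0, -0.0]
wrist_force: [-0.7, 0.6, -0.5]
finger_gap: 85.3
```

Call:
carry_out(
  targets=[
    [[0,0,2,0,0,0,-1],[0,0,4,0,0,0,-1],[0,0,4,0,0,0,-1],[0,-4,2,0,0,0,-1],[0,-4.5,0,0,0,0,-1]],
  ],
)

```text
time: 5.85
tcp_pos: [444.3, 103.8, 154.3]
tool_rot: [0.002, -0.001, 1.0, 0.0]
wrist_force: [1.0, -0.4, -0.7]
finger_gap: 85.3
```

Call:
carry_out(
  targets=[
    [[0,-4.5,0,0,0,0,-1],[0,-4,0,0,0,-0.07,-1],[0,-4,0,0,0,-0.07,-1],[0,0,0,0,0,0,-1]],
  ],
)

```text
time: 6.25
tcp_pos: [443.2, -24.9, 151.3]
tool_rot: [0.0, 0.074, 0.997, -0.001]
wrist_force: [0.3, -0.1, 1.3]
finger_gap: 85.3
```

Run:
```python
from h import *
import pickle
s=sense();print(s['time'],s['tcp_pos'],s['tool_rot'],s['wrist_force'],s['finger_gap'])
im,p=snap('wrist','w4.png');im,pt=snap('top','t4.png');pickle.dump((p,pt),open('w4.pkl','wb'))
a=cv2.imread('pics/t4.png')[150:290,170:370]; cv2.imwrite('pics/t4z.png',cv2.resize(a,None,fx=4,fy=4,interpolation=cv2.INTER_CUBIC))
```

```text
6.25 [443.16362918 -24.91038416 151.32490657] [ 7.40451897e-05  7.36520075e-02  9.97283846e-01 -5.54468180e-04] [ 0.30078186 -0.0519299   1.30251268] 85.26289333642214
```

View pics/w4.png

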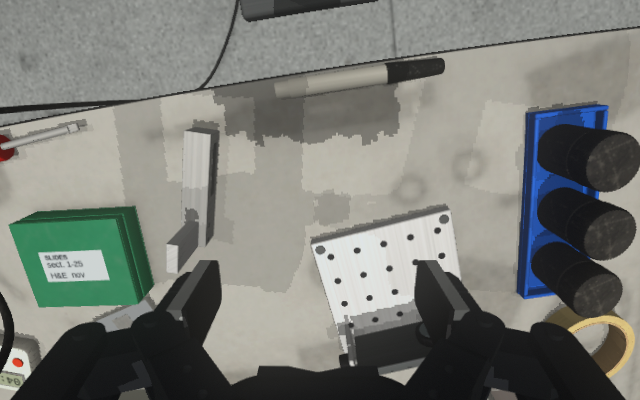

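View pics/t4z.png

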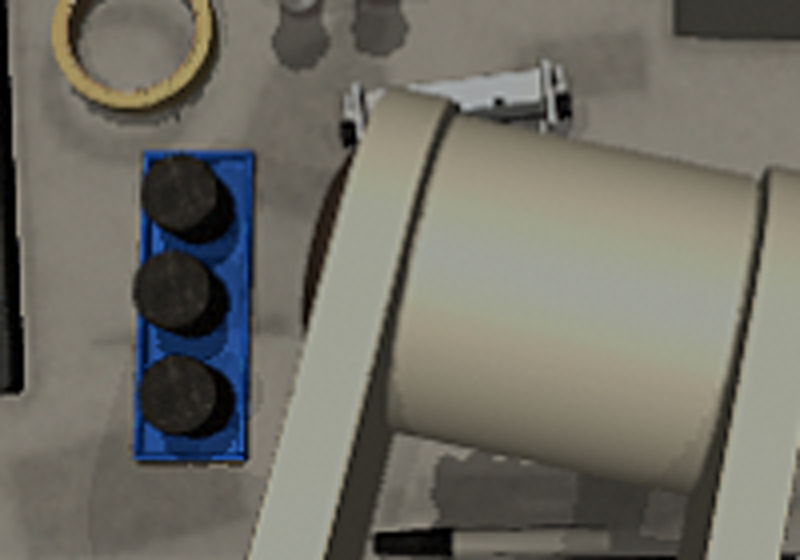

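All three cases stand in line in the tray; case_c's top is at (181,395) in the zoom. I'll now refine the square and bracket poses with a model fit.

Run:
```python
import cv2
a=cv2.imread('pics/w4.png')
cv2.imwrite('pics/w4c.png',cv2.resize(a[120:280,155:235],None,fx=4,fy=4,interpolation=cv2.INTER_CUBIC)[:600])
a=cv2.imread('pics/w2.png')
cv2.imwrite('pics/w2a.png',cv2.resize(a[125:275,250:450],None,fx=4,fy=4,interpolation=cv2.INTER_CUBIC))
```

```text
(no output)
```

View pics/w4c.png

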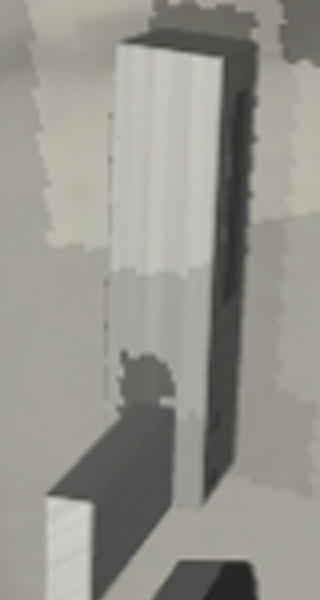

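View pics/w2a.png

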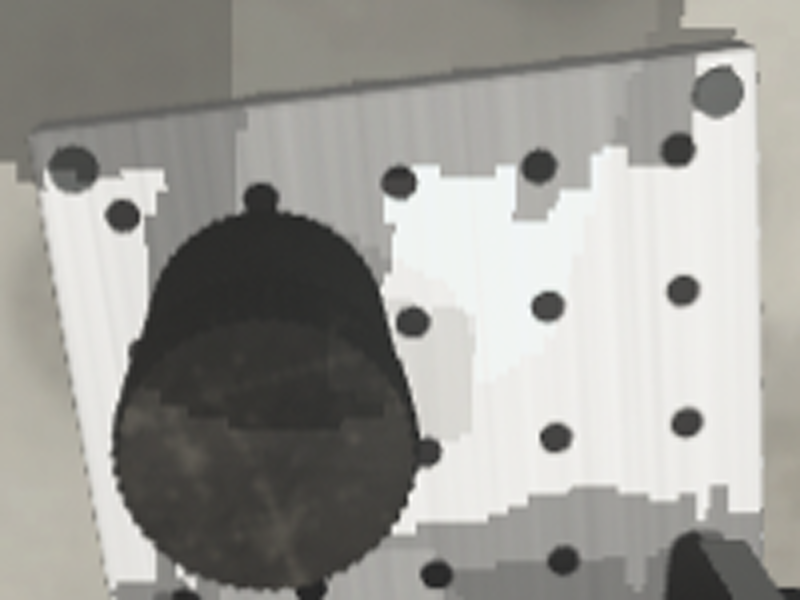

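```bash
cat > m2.py <<'E'
from h import *
import pickle
from scipy.optimize import least_squares
P=pickle.load(open('P0.pkl','rb'));t=P['top'];s=P['side'];w=pickle.load(open('w1.pkl','rb'));w4,t4=pickle.load(open('w4.pkl','rb'))
f=lambda ox,oy,k:(lambda u,v:(ox+(u+.5)/k-.5,oy+(v+.5)/k-.5))
T=f(190,150,4);S=f(220,140,4.5);A=f(235,180,4);B=f(380,125,4);C=f(130,100,4);D=f(155,120,4);T4=f(170,150,4)
def fit(obs,x0,n):
    def W(q,X): c,d=np.cos(q[2]),np.sin(q[2]); return np.array([q[0]+c*X[0]-d*X[1],q[1]+d*X[0]+c*X[1],X[2]])
    res=lambda q:np.concatenate([proj(p,W(q,X))[0]-uv for p,uv,X in obs])
    r=least_squares(res,x0,loss='soft_l1'); print(n,r.x.round(4)); print(res(r.x).reshape(-1,2).round(1).tolist()); return r.x
tops=[(t,T(627,493),(-50,11,26)),(t,T(662,502),(-50,-11,26)),(t,T(694,320),(50,4.5,72)),(t,T(708,322),(50,-4.5,72))]
side=[(s,S(260,453),(-50,11,26))]
w1s=[(w,C(220,87),(-50,11,26)),(w,C(150,67),(-50,-11,26)),(w,C(168,388),(50,11,26)),(w,C(80,433),(50,4.5,72)),(w,C(52,422),(50,-4.5,72))]
w4s=[(w4,D(222,55),(-50,11,26)),(w4,D(118,42),(-50,-11,26)),(w4,D(203,505),(50,11,26)),(w4,D(47,497),(26,-4.5,72)),(w4,D(93,503),(26,4.5,72))]
for n,o in[('top',tops),('w1',w1s),('w4',w4s),('all',tops+side+w1s+w4s)]: fit(o,[430,-127,-.3],'square '+n)
fit([(t,T(293,329),(-70,65,12)),(t,T(514,298),(-70,-65,12)),(w,A(434,62),(-70,65,12)),(w,A(46,104),(-70,-65,12)),(s,S(278,292),(-70,65,12)),],[561,31,.127],'bracket')
print('c',onz(t4,T4(181,395),66),'b',onz(t4,T4(174,292),66),'a',onz(t4,T4(180,194),66))
fit([(t4,T4(134,460),(-90,32,14)),(t4,T4(246,461),(-90,-32,14)),(t4,T4(143,152),(90,32,14)),(t4,T4(255,152),(90,-32,14))],[499,189,0],'tray')
E
python3 m2.py
```

```text
square top [ 4.312733e+02 -1.271031e+02 -2.984000e-01]
[[-0.4, 0.1], [0.3, 0.6], [-0.2, -0.7], [0.3, -0.0]]
square w1 [ 4.315888e+02 -1.273990e+02 -2.949000e-01]
[[0.5, -0.7], [-0.1, -1.0], [-0.1, 0.6], [0.2, 0.2], [-0.5, 0.8]]
square w4 [ 4.318627e+02 -1.274771e+02 -2.911000e-01]
[[0.7, 0.4], [-1.0, -0.2], [0.1, 1.4], [-0.3, -0.6], [0.4, -0.4]]
square all [ 4.317111e+02 -1.274089e+02 -2.932000e-01]
[[-0.2, -0.1], [0.5, 0.4], [-0.2, -0.9], [0.3, -0.3], [0.5, -0.6], [0.4, -0.7], [-0.1, -0.9], [-0.0, 0.7], [0.3, 0.3], [-0.4, 1.0], [0.8, 0.3], [-0.8, -0.4], [-0.0, 1.3], [-0.4, -0.8], [0.4, -0.6]]
bracket [5.615347e+02 3.149740e+01 1.131000e-01]
[[-1.1, -0.6], [-0.3, 0.1], [-0.0, -0.2], [-1.1, 0.2], [-0.5, -0.5]]
c [442.94442806 184.6699416   66.        ] b [499.30686702 189.5937248   66.        ] a [553.80184797 187.47018833  66.        ]
tray [ 4.986321e+02  1.888886e+02 -1.090000e-02]
[[0.0, 0.3], [-0.1, 0.1], [0.4, -0.2], [-0.4, -0.3]]
```

Call:
carry_out(
  targets=[
    [[-1.4,-3.2,-1.0,0,0,-0.06,-0.3],[-1.4,-3.2,-2.0,0,0,-0.05,-0.3],[-1.2,-2.9,-3.0,0,0,-0.036,-0.3],[0,0,-1.5,0,0,0,-0.3],[0,0,0,0,0,0,-0.3]],
  ],
)

```text
time: 6.85
tcp_pos: [402.3, -113.3, 74.6]
tool_rot: [-0.002, 0.143, 0.99, 0.001]
wrist_force: [-0.6, -0.1, 0.8]
finger_gap: 55.9
```

```bash
cat > look.py <<'E'
import sys
from h import *
import pickle
s=sense();print(s['time'],s['tcp_pos'],s['tool_rot'],s['wrist_force'],s['finger_gap'])
im,p=snap('wrist',sys.argv[1]+'.png');pickle.dump((p,s),open(sys.argv[1]+'.pkl','wb'))
s=sense();print(s['time'],s['tcp_pos'],s['tool_rot'])
E
python3 look.py w5
python3 - <<'E'
from h import *
import pickle
p,s=pickle.load(open('w5.pkl','rb')); im=cv2.imread('pics/w5.png')
def W(q,X): c,d=np.cos(q[2]),np.sin(q[2]); return np.array([q[0]+c*X[0]-d*X[1],q[1]+d*X[0]+c*X[1],X[2]])
q=[431.7,-127.4,-.293]
for X in [(-50,11,26),(-50,-11,26),(50,11,26),(50,4.5,72),(50,-4.5,72),(-30,0,26)]:
    u=proj(p,W(q,X))[0]; cv2.circle(im,tuple(int(round(a)) for a in u),3,(0,0,255),1)
u=proj(p,s['tcp_pos'])[0];cv2.drawMarker(im,tuple(int(a) for a in u),(0,255,0),0,8)
cv2.imwrite('pics/w5m.png',im)
E
```

```text
6.85 [ 402.32792594 -113.28129525   74.62353341] [-1.50190670e-03  1.42654845e-01  9.89771193e-01  5.70816236e-04] [-0.63067009 -0.06054866  0.76379764] 55.92879217003531
6.9 [ 403.13994738 -113.27506455   75.9802896 ] [-6.86422542e-04  1.42257113e-01  9.89829457e-01  2.98412371e-04]
```

View pics/w5m.png

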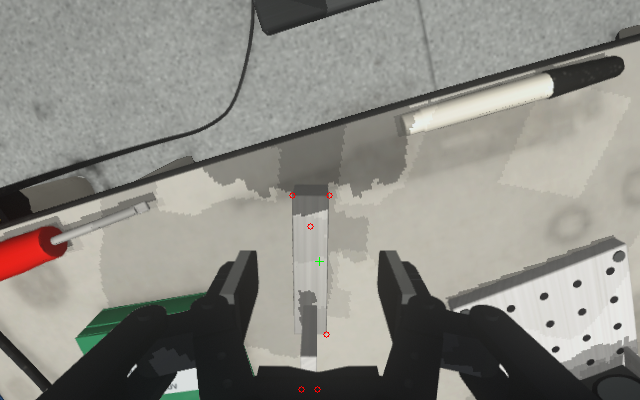

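The predicted corners (circles) sit on the stock, and the TCP is about 5 mm to +y of its centre line. I'll correct that, descend and grip.

Call:
carry_out(
  targets=[
    [[0,-0.3,-1.5,0,0,0,-0.3],[0,-0.2,-2.0,0,0,0,-0.3],[0,0,-2.0,0,0,0,-0.3],[0,0,-1.4,0,0,0,-0.3],[0,0,0,0,0,0,-0.3]],
  ],
)

```text
time: 7.4
tcp_pos: [403.4, -118.0, 6.9]
tool_rot: [-0.001, 0.142, 0.99, 0.0]
wrist_force: [-1.0, 0.1, 0.2]
finger_gap: 55.3
```

Call:
carry_out(
  targets=[
    [[0,0,-0.1,0,0,0,-0.3],[0,0,0,0,0,0,-0.3]],
  ],
)

```text
time: 7.6
tcp_pos: [404.1, -119.1, 7.4]
tool_rot: [0.001, 0.142, 0.99, -0.0]
wrist_force: [0.1, -0.3, 0.6]
finger_gap: 55.3
```

Call:
carry_out(
  targets=[
    [[0,0,-0.2,0,0,0,-0.3],[0,0,0,0,0,0,1],[0,0,0,0,0,0,1],[0,0,0,0,0,0,1],[0,0,0,0,0,0,1]],
  ],
  force=70,
)

```text
time: 8.1
tcp_pos: [403.4, -119.3, 4.7]
tool_rot: [0.0, 0.143, 0.99, -0.0]
wrist_force: [-2.0, 2.1, 7.6]
finger_gap: 20.7
```

Call:
carry_out(
  targets=[
    [[0,0,0,0,0,0,1],[0,0,0,0,0,0,1],[0,0,0,0,0,0,1]],
  ],
)

```text
time: 8.4
tcp_pos: [403.4, -119.3, 4.7]
tool_rot: [0.0, 0.143, 0.99, -0.0]
wrist_force: [-2.3, 1.0, 7.6]
finger_gap: 20.6
```

Call:
carry_out(
  targets=[
    [[0,0,1.0,0,0,0,1],[0,0,2.5,0,0,0,1],[0,0,2.5,0,0,0,1],[0,0,1.5,0,0,0,1],[0.8,1.2,0,0,0,0.06,1]],
  ],
)

```text
time: 8.9
tcp_pos: [411.8, -108.2, 81.9]
tool_rot: [0.001, 0.114, 0.994, -0.001]
wrist_force: [0.9, -0.3, -4.7]
finger_gap: 20.3
```

Call:
carry_out(
  targets=[
    [[1.4,2.0,0,0,0,0.08,1],[1.6,2.2,0,0,0,0.08,1],[1.6,2.2,0,0,0,0.08,1],[1.6,2.2,0,0,0,0.08,1],[1.2,2.0,0,0,0,0.04,1]],
  ],
)

```text
time: 9.4
tcp_pos: [485.8, -0.1, 79.7]
tool_rot: [-0.0, -0.068, 0.998, -0.0]
wrist_force: [-0.2, -1.3, -3.6]
finger_gap: 20.6
```

Call:
carry_out(
  targets=[
    [[0,0,0,0,0,0,1],[0,0,0,0,0,0,1]],
  ],
)

```text
time: 9.6
tcp_pos: [485.0, -0.9, 79.4]
tool_rot: [-0.0, -0.067, 0.998, -0.0]
wrist_force: [-0.1, -0.5, -3.7]
finger_gap: 20.6
```

```bash
python3 look.py w6
python3 - <<'E'
from h import *
import pickle
im,p=snap('side','s6.png'); im,p=snap('top','t6.png')
a=cv2.imread('pics/s6.png')[120:265,220:380]; cv2.imwrite('pics/s6z.png',cv2.resize(a,None,fx=4,fy=4,interpolation=cv2.INTER_CUBIC))
E
```

```text
9.6 [484.99194824  -0.94696094  79.38021467] [-3.81403184e-04 -6.68521287e-02  9.97762819e-01 -6.14361783e-05] [-0.13798519 -0.50972208 -3.72476746] 20.587552459089125
9.65 [484.89599004  -1.35413798  79.38702853] [-2.80704674e-04 -6.64584013e-02  9.97789153e-01 -9.46785970e-05]
```

View pics/w6.png

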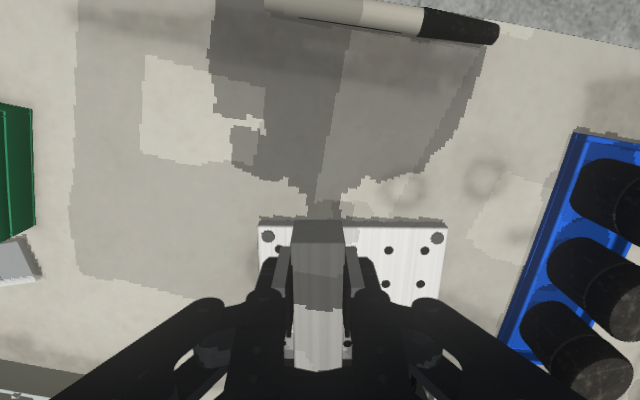

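View pics/s6z.png

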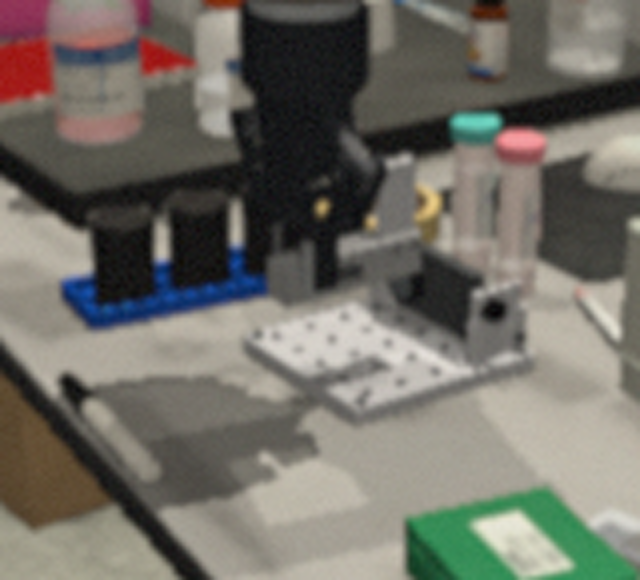

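The square is held over the bracket; the bracket's near edge runs horizontally at row ~228 (columns 258–447), so the yaw is about matched. I'll zoom and overlay the model to check yaw and tilt.

Run:
```python
from h import *
import pickle
p,s=pickle.load(open('w6.pkl','rb')); im=cv2.imread('pics/w6.png')
cv2.imwrite('pics/w6z.png',cv2.resize(im[205:345,250:460],None,fx=3.8,fy=3.8,interpolation=cv2.INTER_CUBIC))
yaw=2*.0667;c,d=np.cos(yaw),np.sin(yaw);tcp=np.array([484.95,-1.1,79.4])
sq=lambda X:tcp+np.array([c*(X[0]+29.5)-d*X[1],d*(X[0]+29.5)+c*X[1],X[2]-4.7])
ps=optics.camera_params('side'); a=cv2.imread('pics/s6z.png')
def dr(A,B,col):
    u=[(tuple(int(round(k)) for k in ((proj(ps,sq(X))[0]-[220,120]+.5)*4))) for X in(A,B)]; cv2.line(a,u[0],u[1],col,1)
for y in(-11,): 
    dr((-50,y,0),(50,y,0),(0,0,255));dr((-50,y,26),(50,y,26),(0,0,255));dr((50,y,0),(50,y,26),(0,0,255));dr((50,-4.5,26),(50,-4.5,72),(0,255,0));dr((26,-4.5,26),(26,-4.5,72),(0,255,0));dr((-50,y,0),(-50,y,26),(0,0,255))
cv2.imwrite('pics/s6o.png',a)
```

```text
(no output)
```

View pics/w6z.png

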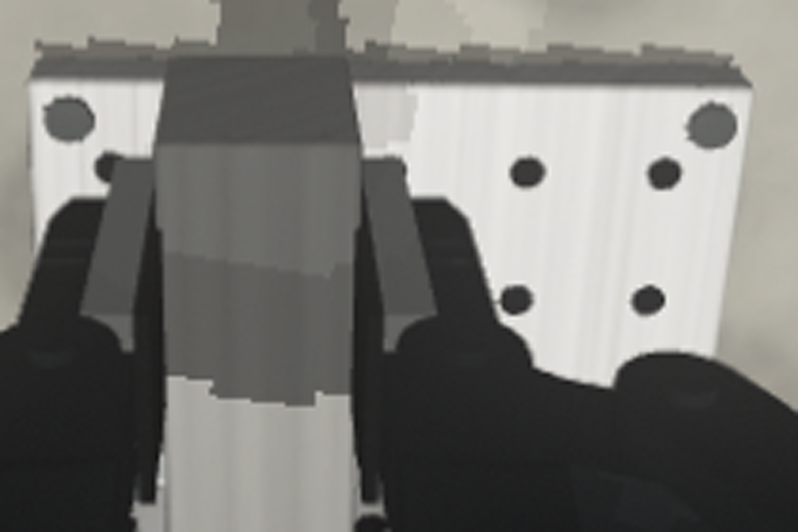

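View pics/s6o.png

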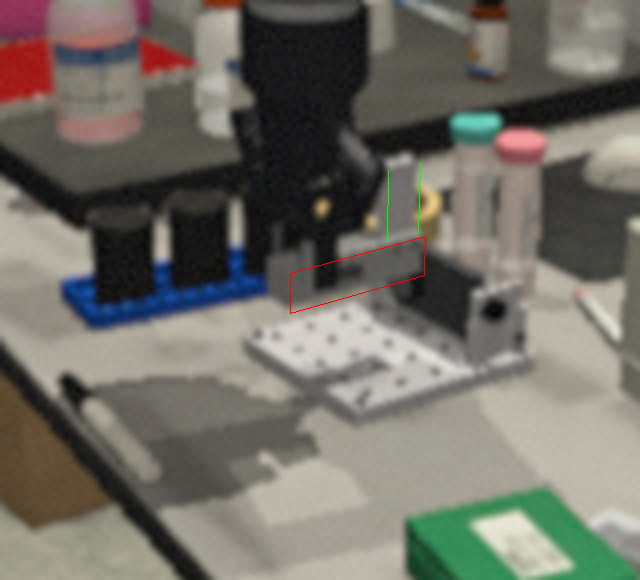

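Run:
```python
from h import *
yaw=2*.0667;c,d=np.cos(yaw),np.sin(yaw);tcp=np.array([484.95,-1.1,79.4])
sq=lambda X:tcp+np.array([c*(X[0]+29.5)-d*X[1],d*(X[0]+29.5)+c*X[1],X[2]-4.7])
ps=optics.camera_params('side'); im=cv2.imread('pics/s6.png')
x0,y0,w,h,k=280,150,50,50,12
a=cv2.resize(im[y0:y0+h,x0:x0+w],None,fx=k,fy=k,interpolation=cv2.INTER_CUBIC); cv2.imwrite('pics/s6q.png',a)
L=[]
for A,B in [((-50,-11,0),(50,-11,0)),((-50,-11,26),(50,-11,26)),((50,-11,0),(50,-11,26)),((50,-4.5,26),(50,-4.5,72)),((26,-4.5,26),(26,-4.5,72)),((26,-4.5,72),(50,-4.5,72)),((-50,-11,0),(-50,-11,26)),((-50,-11,26),(-50,11,26)),((-50,11,0),(-50,11,26)),((-50,11,0),(-50,-11,0)),((-50,11,26),(50,11,26))]:
    u=[tuple(int(round(q)) for q in ((proj(ps,sq(X))[0]-[x0,y0]+.5)*k)) for X in(A,B)]; cv2.line(a,u[0],u[1],(0,0,255),1)
cv2.imwrite('pics/s6r.png',a)
```

```text
(no output)
```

View pics/s6r.png

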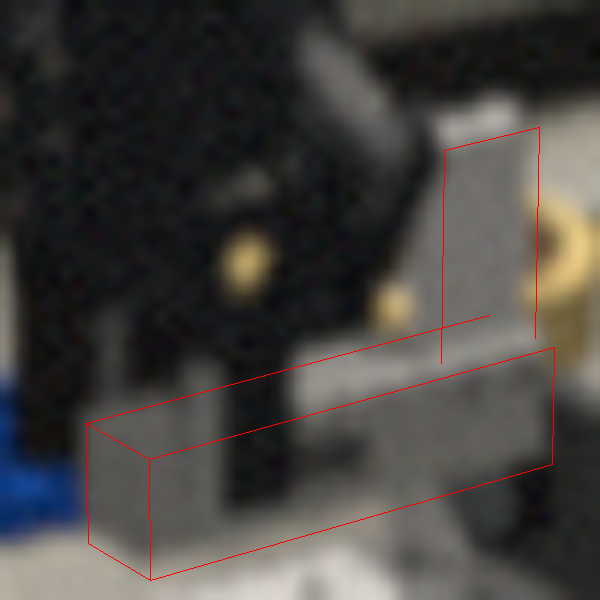

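View pics/s6q.png

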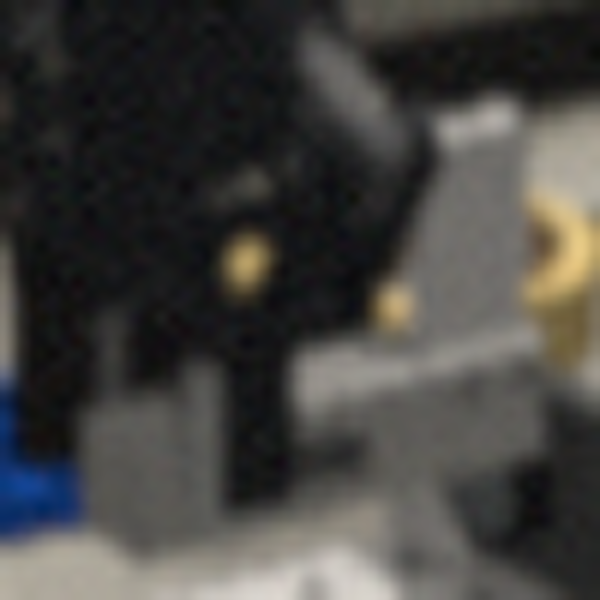

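Run:
```python
from h import *
import pickle
p,s=pickle.load(open('w6.pkl','rb'))
f=lambda u,v:(250+(u+.5)/3.8-.5,205+(v+.5)/3.8-.5)
L=onz(p,f(752,86),12);R=onz(p,f(30,80),12);print(L,R,np.arctan2(-(L-R)[0],(L-R)[1]),np.linalg.norm(L-R))
# holes/screws
a=onz(p,f(712,125),12);b=onz(p,f(69,118),12);print('screws',np.arctan2(-(a-b)[0],(a-b)[1]),np.linalg.norm(a-b))
zt=79.4-4.7+26
l=onz(p,f(360,143),zt);r=onz(p,f(157,143),zt);print(l,r,(l+r)/2,np.arctan2(-(l-r)[0],(l-r)[1]),np.linalg.norm(l-r))
from math import *
for yaw in (.12,.133):
  m=(L+R)/2; print(m+70*np.array([cos(yaw),sin(yaw),0]))
y=.125;x=np.array([cos(y),sin(y)]);n=np.array([-sin(y),cos(y)])
d=((l+r)/2-(L+R)/2)[:2];print('sq rear mid rel near edge mid: x,y',d@x,d@n)
d=(s['tcp_pos']-(L+R)/2)[:2];print('tcp',d@x,d@n)
```

```text
[484.07723842  86.96337462  12.        ] [499.95435512 -40.38038697  12.        ] 0.12403910499170459 128.32971771993886
screws 0.120761272645802 115.3934621083648
[463.23378305   5.99192986 100.7       ] [466.05385883 -14.92703928 100.7       ] [464.64382094  -4.46755471 100.7       ] 0.13400163351301475 21.108199765613627
[561.51240128  31.67134833  12.        ]
[561.39759386  32.57407066  12.        ]
sq rear mid rel near edge mid: x,y -30.61926253844449 -24.129869409517127
tcp -9.990969014671405 -23.173641834831457
```

Call:
carry_out(
  targets=[
    [[0,0,-1.5,0,0,-0.011,1],[0,0,-2.0,0,0,0,1],[0,0,-1.5,0,0,0,1],[0,0,-0.8,0,0,0,1],[0,0,0,0,0,0,1]],
  ],
)

```text
time: 10.25
tcp_pos: [484.7, -1.6, 20.6]
tool_rot: [-0.001, -0.061, 0.998, 0.0]
wrist_force: [-0.0, 0.4, -4.0]
finger_gap: 20.7
```

Call:
carry_out(
  targets=[
    [[0,0,-0.2,0,0,0,1],[0,0,-0.1,0,0,0,1],[0,0,0,0,0,0,1]],
  ],
)

```text
time: 10.55
tcp_pos: [485.5, -1.3, 18.7]
tool_rot: [0.0, -0.061, 0.998, -0.0]
wrist_force: [-0.8, -0.4, -3.8]
finger_gap: 20.3
```

Call:
carry_out(
  targets=[
    [[0,0,-0.1,0,0,0,1],[0,0,0,0,0,0,1]],
  ],
)

```text
time: 10.75
tcp_pos: [485.3, -1.2, 17.4]
tool_rot: [0.0, -0.061, 0.998, -0.0]
wrist_force: [0.1, -0.2, -4.1]
finger_gap: 20.8
```

Call:
carry_out(
  targets=[
    [[0,0,-0.1,0,0,0,1],[0,0,0,0,0,0,1]],
  ],
)

```text
time: 10.95
tcp_pos: [485.4, -1.2, 16.7]
tool_rot: [0.0, -0.061, 0.998, -0.0]
wrist_force: [-3.6, 0.3, 4.0]
finger_gap: 20.9
```

Call:
carry_out(
  targets=[
    [[0.4,0.05,0,0,0,0,1],[0.5,0.06,0,0,0,0,1],[0.5,0.06,0,0,0,0,1],[0.1,0.01,0,0,0,0,1],[0,0,0,0,0,0,1]],
  ],
)

```text
time: 11.45
tcp_pos: [500.7, 0.5, 16.7]
tool_rot: [0.0, -0.061, 0.998, -0.0]
wrist_force: [-1.2, -0.1, 5.1]
finger_gap: 20.5
```

```bash
python3 look.py w7
python3 - <<'E'
from h import *
import pickle
s=sense();print(s['wrist_force'],s['torque'])
im=cv2.imread('pics/w7.png')
cv2.imwrite('pics/w7z.png',cv2.resize(im[150:350,230:470],None,fx=3.3,fy=3,interpolation=cv2.INTER_CUBIC))
im,p=snap('side','s7.png');x0,y0,w,h,k=270,160,90,75,8
cv2.imwrite('pics/s7z.png',cv2.resize(cv2.imread('pics/s7.png')[y0:y0+h,x0:x0+w],None,fx=k,fy=k,interpolation=cv2.INTER_CUBIC))
E
```

```text
11.45 [500.69894645   0.51040529  16.73438175] [ 3.70551154e-04 -6.11149166e-02  9.98130652e-01 -1.79045390e-04] [-1.15305956 -0.07734533  5.10179987] 20.46280783119787
11.5 [500.69488882   0.5366186   16.7409111 ] [ 4.70907022e-04 -6.11408240e-02  9.98129022e-01 -1.82267736e-04]
[-0.77460845 -0.25589307  3.55627193] [-0.0205621   0.20097108 -0.01291555]
```

View pics/w7z.png

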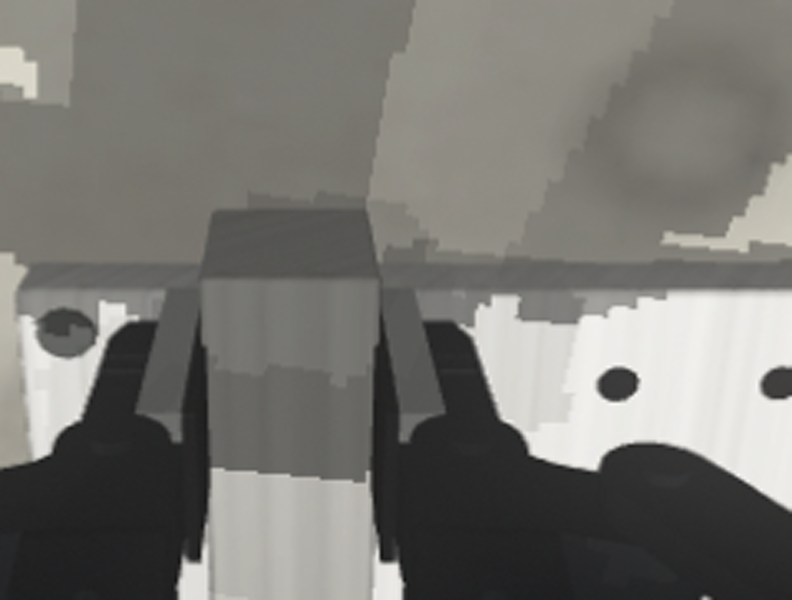

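View pics/s7z.png

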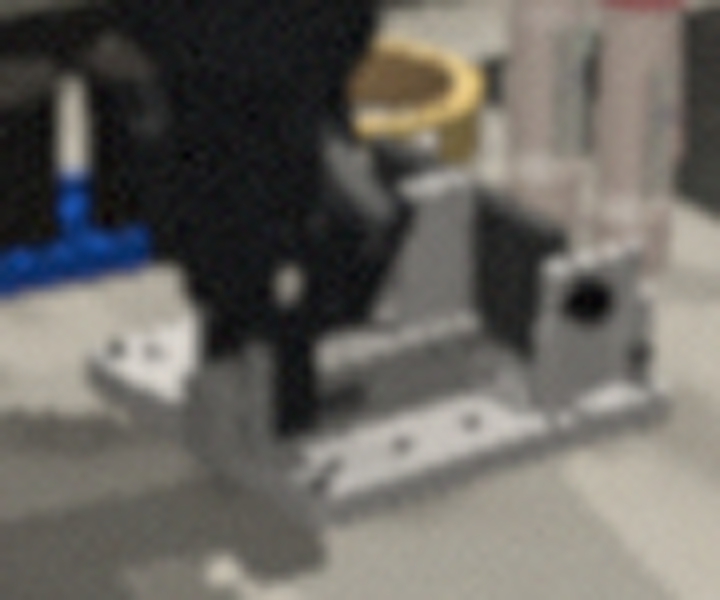

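Call:
carry_out(
  targets=[
    [[0.3,0.037,0,0,0,0,1],[0.3,0.037,0,0,0,0,1],[0.3,0.037,0,0,0,0,1],[0.1,0.012,0,0,0,0,1],[0,0,0,0,0,0,1]],
  ],
)

```text
time: 12.05
tcp_pos: [510.4, 1.7, 16.7]
tool_rot: [0.0, -0.061, 0.998, -0.0]
wrist_force: [-3.4, -1.4, 7.9]
finger_gap: 21.0
```

Call:
carry_out(
  targets=[
    [[0.2,0.024,0,0,0,0,1],[0.2,0.024,0,0,0,0,1],[0.2,0.024,0,0,0,0,1],[0.1,0.012,0,0,0,0,1],[0,0,0,0,0,0,1]],
  ],
)

```text
time: 12.55
tcp_pos: [516.8, 2.6, 16.7]
tool_rot: [-0.001, -0.061, 0.998, -0.0]
wrist_force: [-11.3, -1.5, 13.4]
finger_gap: 20.6
```

Run:
```python
from h import *
s=sense();print(s['tcp_pos'],s['tool_rot'],s['wrist_force'],s['torque'])
```

```text
[516.78020048   2.55877973  16.72124464] [-5.73046485e-04 -6.11535387e-02  9.98128193e-01 -1.64097712e-04] [-11.2996837   -1.54289177  13.36375036] [-0.18579446  1.7049526  -0.02038599]
```

Call:
carry_out(
  targets=[
    [[0.2,0.024,0,0,0,0,1],[0.2,0.024,0,0,0,0,1],[0,0,0,0,0,0,1]],
  ],
)

```text
time: 12.85
tcp_pos: [520.9, 3.1, 16.7]
tool_rot: [-0.0, -0.061, 0.998, -0.0]
wrist_force: [-9.1, -1.1, 13.3]
finger_gap: 20.7
```

Call:
carry_out(
  targets=[
    [[0.2,0.024,0,0,0,0,1],[0,0,0,0,0,0,1]],
  ],
)

```text
time: 13.05
tcp_pos: [522.9, 3.3, 16.7]
tool_rot: [-0.0, -0.061, 0.998, -0.0]
wrist_force: [-9.7, -1.2, 12.1]
finger_gap: 20.6
```

```bash
python3 look.py w8
python3 - <<'E'
from h import *
import pickle
im=cv2.imread('pics/w8.png')
cv2.imwrite('pics/w8z.png',cv2.resize(im[180:380,230:470],None,fx=3.3,fy=3,interpolation=cv2.INTER_CUBIC))
im,p=snap('side','s8.png');x0,y0,w,h,k=270,160,90,75,8
cv2.imwrite('pics/s8z.png',cv2.resize(cv2.imread('pics/s8.png')[y0:y0+h,x0:x0+w],None,fx=k,fy=k,interpolation=cv2.INTER_CUBIC))
im,p=snap('top','t8.png');x0,y0,w,h,k=240,155,90,75,8
cv2.imwrite('pics/t8z.png',cv2.resize(cv2.imread('pics/t8.png')[y0:y0+h,x0:x0+w],None,fx=k,fy=k,interpolation=cv2.INTER_CUBIC))
E
```

```text
13.05 [522.87643873   3.2671659   16.70720173] [-4.82090426e-04 -6.11310563e-02  9.98129618e-01 -1.64173393e-04] [-9.68574357 -1.17696178 12.0825611 ] 20.59545220375572
13.1 [522.90834765   3.30056972  16.73517541] [-3.85691798e-04 -6.11329213e-02  9.98129548e-01 -1.48744828e-04]
```

View pics/s8z.png

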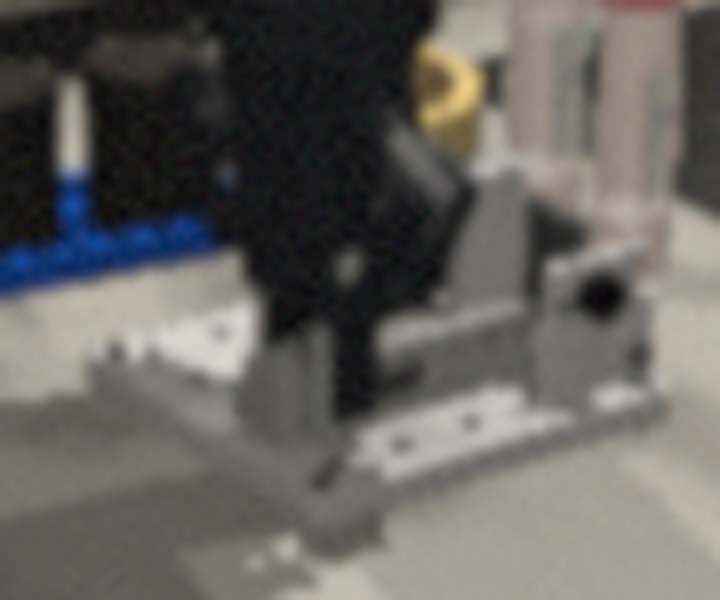

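View pics/t8z.png

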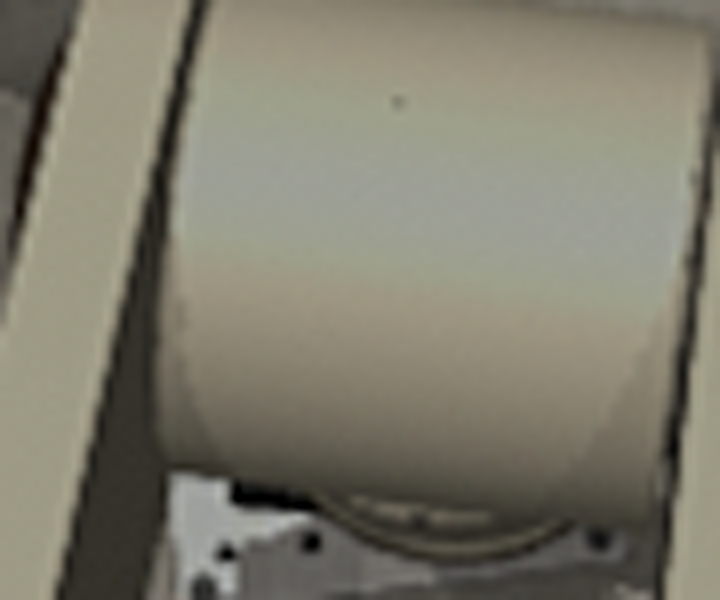

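View pics/w8z.png

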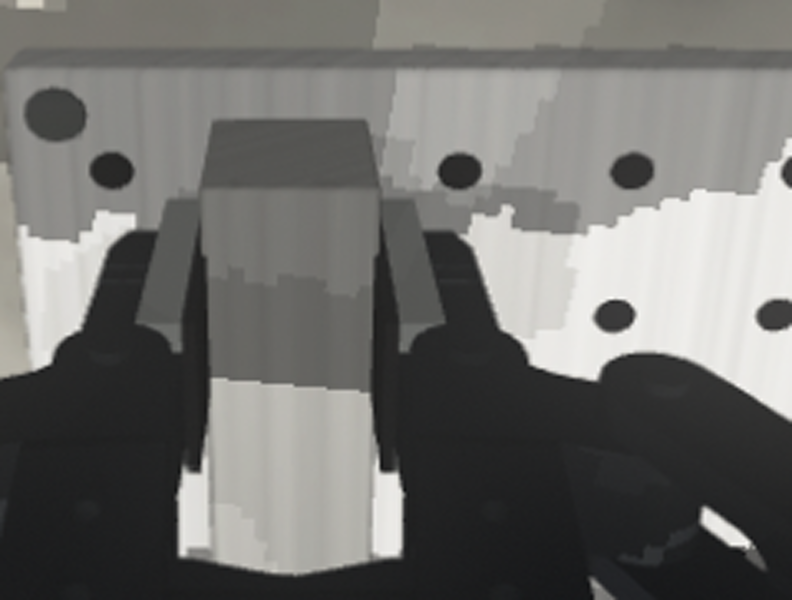

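Run:
```python
from h import *
import pickle
p,s=pickle.load(open('w8.pkl','rb'))
f=lambda u,v:(230+(u+.5)/3.3-.5,180+(v+.5)/3-.5)
R=onz(p,f(5,69),12);L=onz(p,f(790,68),12)
yaw=np.arctan2(-(L-R)[0],(L-R)[1]);print('edge yaw',yaw, 'tool',2*.0611)
x=np.array([np.cos(.122),np.sin(.122)])
for n,a,b,z in(('bot',(213,121),(370,120),12),('top',(202,188),(378,188),38)):
  l=onz(p,f(*b),z);r=onz(p,f(*a),z); m=(l+r)/2
  print(n,m,np.linalg.norm(l-r),np.arctan2(-(l-r)[0],(l-r)[1]),'rear x in bracket',((m-R)[:2])@x-70,'heel',((m-R)[:2])@x+30, 'y',((m-R)[:2])@np.array([-x[1],x[0]])-65)
```

```text
edge yaw 0.12389374517662931 tool 0.1222
bot [5.03336116e+02 2.75550490e-01 1.20000000e+01] 22.292847695145355 0.13009091341217235 rear x in bracket -61.53056328216298 heel 38.46943671783702 y -24.870515076503153
top [ 5.02539987e+02 -4.24589207e-02  3.80000000e+01] 21.08124310793806 0.12254628042345686 rear x in bracket -62.359475649807024 heel 37.640524350192976 y -25.089273839182695
```

Call:
carry_out(
  targets=[
    [[0.1,0.012,0,0,0,0,1],[0,0,0,0,0,0,1]],
  ],
)

```text
time: 13.4
tcp_pos: [523.7, 3.4, 16.7]
tool_rot: [-0.001, -0.061, 0.998, -0.0]
wrist_force: [-11.8, -1.2, 13.1]
finger_gap: 20.9
```

Call:
carry_out(
  targets=[
    [[0.05,0.006,0,0,0,0,1],[0,0,0,0,0,0,1]],
  ],
)

```text
time: 13.6
tcp_pos: [524.1, 3.4, 16.7]
tool_rot: [-0.001, -0.061, 0.998, -0.0]
wrist_force: [-12.2, -2.4, 14.4]
finger_gap: 20.7
```

Call:
carry_out(
  targets=[
    [[0.05,0.006,0,0,0,0,1],[0,0,0,0,0,0,1]],
  ],
)

```text
time: 13.8
tcp_pos: [524.6, 3.5, 16.7]
tool_rot: [-0.001, -0.061, 0.998, -0.0]
wrist_force: [-11.8, -2.5, 13.8]
finger_gap: 20.6
```

Call:
carry_out(
  targets=[
    [[0.05,0.006,0,0,0,0,1],[0,0,0,0,0,0,1]],
  ],
)

```text
time: 14.0
tcp_pos: [525.1, 3.6, 16.7]
tool_rot: [-0.001, -0.061, 0.998, -0.0]
wrist_force: [-12.0, -1.7, 14.6]
finger_gap: 20.3
```

Call:
carry_out(
  targets=[
    [[0.05,0.006,0,0,0,0,1],[0,0,0,0,0,0,1]],
  ],
)

```text
time: 14.2
tcp_pos: [525.1, 3.6, 16.7]
tool_rot: [-0.001, -0.061, 0.998, -0.0]
wrist_force: [-17.4, -1.9, 18.4]
finger_gap: 20.8
```

Call:
carry_out(
  targets=[
    [[0.05,0.006,0,0,0,0,1],[0,0,0,0,0,0,1]],
  ],
)

```text
time: 14.4
tcp_pos: [525.2, 3.6, 16.7]
tool_rot: [-0.002, -0.061, 0.998, -0.0]
wrist_force: [-22.6, -3.7, 22.9]
finger_gap: 20.3
```

The heel has stopped (x stalls at 525.1 while the force climbs from 12 to 22 N), so it is in the corner. Checking the pictures.

```bash
python3 look.py w9
cat > m9.py <<'E'
from h import *
import pickle,sys
q=sense();print(q['wrist_force'],q['torque'],q['finger_gap'])
im=cv2.imread('pics/w9.png')
cv2.imwrite('pics/w9z.png',cv2.resize(im[180:380,230:470],None,fx=3.3,fy=3,interpolation=cv2.INTER_CUBIC))
acc=0
for i in range(8): acc=acc+np.asarray(optics.camera('side')).astype(float)
ps=optics.camera_params('side'); a=cv2.cvtColor((acc/8).astype(np.uint8),cv2.COLOR_RGB2BGR); cv2.imwrite('pics/s9.png',a)
x0,y0,w,h,k=290,170,66,54,12
a=cv2.resize(a[y0:y0+h,x0:x0+w],None,fx=k,fy=k,interpolation=cv2.INTER_CUBIC); cv2.imwrite('pics/s9z.png',a)
E
python3 m9.py
```

```text
14.4 [525.18650207   3.60705069  16.69949364] [-1.73939431e-03 -6.11797484e-02  9.98125233e-01 -1.79024597e-04] [-22.55092967  -3.74926316  22.9419557 ] 20.296786262477532
14.45 [525.17576656   3.57179968  16.6754258 ] [-1.73527771e-03 -6.11449172e-02  9.98127375e-01 -1.75820091e-04]
[-22.35369549  -3.01858624  21.17575296] [-0.52555639  3.3903046  -0.03692092] 20.24942790575232
```

View pics/s9z.png

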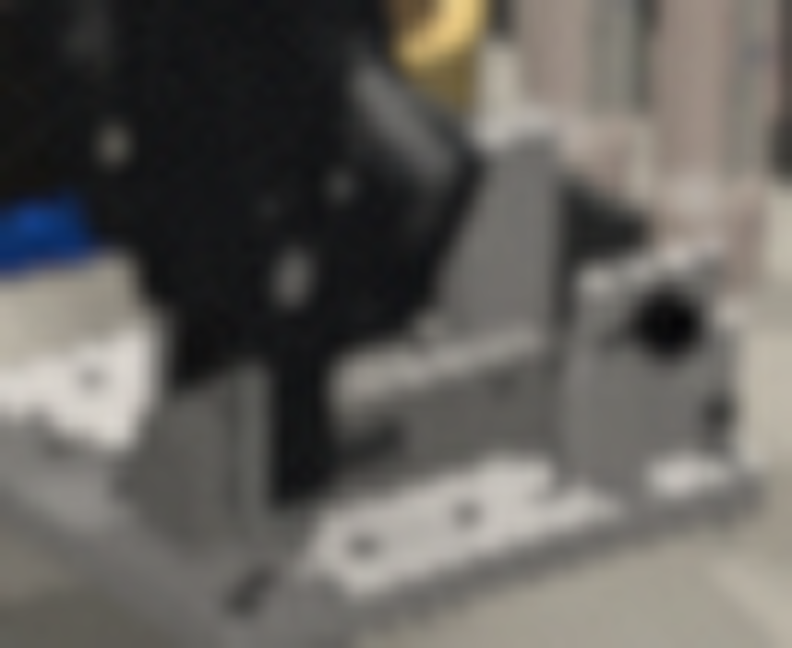

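View pics/w9z.png

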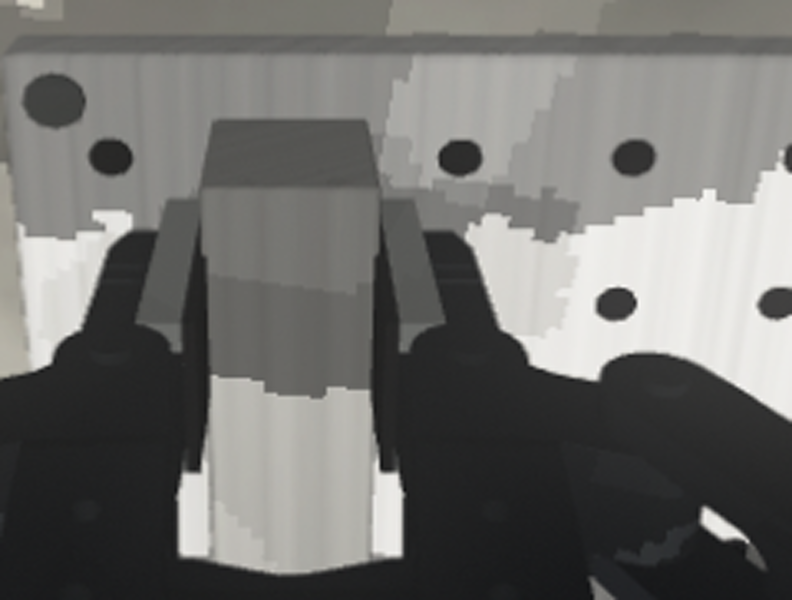

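```bash
cat > edge.py <<'E'
from h import *
ps=optics.camera_params('side')
def mk(ox,oy,z0,yaw):
    c,d=np.cos(yaw),np.sin(yaw)
    return lambda X:np.array([ox+c*X[0]-d*X[1],oy+d*X[0]+c*X[1],z0+X[2]])
def run(fn,W,X,zs,n):
    im=cv2.cvtColor(cv2.imread(fn),cv2.COLOR_BGR2GRAY).astype(float); im=cv2.GaussianBlur(im,(0,0),.7)
    out=[]
    for z in zs:
        u=proj(ps,W((X[0],X[1],z)))[0]; r=int(round(u[1]))
        # column of line at row r
        u2=proj(ps,W((X[0],X[1],z+5)))[0]; col=u[0]+(r-u[1])*(u2[0]-u[0])/(u2[1]-u[1])
        cs=np.arange(int(col)-4,int(col)+6); g=np.abs(im[r,cs+1]-im[r,cs-1])/2; 
        k=int(np.argmax(g)); 
        if 0<k<len(g)-1: sub=(g[k-1]-g[k+1])/(2*(g[k-1]-2*g[k]+g[k+1]))
        else: sub=0
        out.append((z,r,cs[k]+sub-col,g[k]))
    o=np.array(out); print(n); print(o.round(2).tolist())
    P=np.polyfit(o[:,1],o[:,2],1,w=o[:,3]); print('slope px/row',P[0],'mean',o[:,2].mean())
zs=np.arange(34,70,2.4)
W0=mk(431.7,-127.4,0,-.293)
run('pics/side0.png',W0,(50,-4.5),zs,'ref front')
run('pics/side0.png',W0,(26,-4.5),zs,'ref back')
yaw=.122;x=np.array([np.cos(yaw),np.sin(yaw)])
o=np.array([525.2,3.6])+29.5*x
W9=mk(o[0],o[1],12,yaw)
run('pics/s9.png',W9,(50,-4.5),zs,'now front')
run('pics/s9.png',W9,(26,-4.5),zs,'now back')
E
python3 edge.py
```

```text
ref front
[[34.0, 236.0, -1.06, 20.59], [36.4, 235.0, -1.01, 21.07], [38.8, 234.0, -0.91, 21.36], [41.2, 233.0, -0.86, 22.17], [43.6, 232.0, -0.89, 22.47], [46.0, 231.0, -0.91, 22.26], [48.4, 230.0, -0.92, 22.14], [50.8, 229.0, -0.95, 21.68], [53.2, 228.0, -0.93, 21.07], [55.6, 227.0, -0.9, 20.45], [58.0, 226.0, -0.92, 20.47], [60.4, 225.0, -0.92, 18.39], [62.8, 224.0, -0.92, 15.46], [65.2, 223.0, -0.99, 12.56], [67.6, 222.0, 1.8, 8.05]]
slope px/row -0.02144387664970657 mean -0.7525055365231272
ref back
[[34.0, 237.0, -1.46, 9.67], [36.4, 236.0, -1.61, 15.82], [38.8, 235.0, -1.7, 18.63], [41.2, 234.0, -1.71, 19.79], [43.6, 233.0, -1.78, 19.32], [46.0, 232.0, -1.76, 19.24], [48.4, 231.0, -1.79, 19.1], [50.8, 230.0, -1.87, 19.56], [53.2, 229.0, -1.88, 19.97], [55.6, 228.0, -1.8, 19.0], [58.0, 227.0, -1.74, 15.87], [60.4, 226.0, -1.75, 8.52], [62.8, 225.0, -2.33, 2.31], [65.2, 224.0, -0.56, 3.2], [67.6, 223.0, -2.84, 4.33]]
slope px/row 0.02258783961993221 mean -1.7719546221259443
now front
[[34.0, 194.0, 1.26, 24.1], [36.4, 193.0, 1.3, 27.37], [38.8, 193.0, 1.3, 27.37], [41.2, 192.0, 
[... 180 characters left out ...]
17.97], [58.0, 186.0, -1.07, 17.97], [60.4, 185.0, 4.07, 14.6], [62.8, 184.0, 4.04, 9.39], [65.2, 183.0, -0.58, 8.7], [67.6, 182.0, -0.93, 13.86]]
slope px/row 0.15634381955003804 mean 0.3653956609285236
now back
[[34.0, 196.0, -4.2, 19.16], [36.4, 196.0, -4.2, 19.16], [38.8, 195.0, -4.22, 19.26], [41.2, 194.0, -3.2, 24.46], [43.6, 193.0, -3.06, 25.81], [46.0, 192.0, -2.79, 24.26], [48.4, 191.0, -2.3, 25.79], [50.8, 190.0, -1.82, 25.06], [53.2, 189.0, -1.39, 26.65], [55.6, 189.0, -1.39, 26.65], [58.0, 188.0, -0.97, 24.52], [60.4, 187.0, -0.46, 25.97], [62.8, 186.0, -0.13, 25.5], [65.2, 185.0, 0.31, 24.16], [67.6, 184.0, 0.56, 24.18]]
slope px/row -0.41248347602078383 mean -1.9487099880009737
```

Call:
carry_out(
  targets=[
    [[0,0,0,0,0,0,1],[0,0,0,0,0,0,1],[0,0,0,0,0,0,1],[0,0,0,0,0,0,1],[0,0,0,0,0,0,1]],
  ],
)

```text
time: 15.35
tcp_pos: [525.2, 3.6, 16.7]
tool_rot: [-0.002, -0.061, 0.998, -0.0]
wrist_force: [-22.3, -3.9, 21.6]
finger_gap: 20.6
```

```bash
python3 look.py w10
python3 - <<'E'
from h import *
import pickle
p,s=pickle.load(open('w10.pkl','rb'))
im,pt=snap('top','t10.png')
im=cv2.imread('pics/w10.png');cv2.imwrite('pics/w10z.png',cv2.resize(im[180:380,230:470],None,fx=3.3,fy=3,interpolation=cv2.INTER_CUBIC))
f=lambda u,v:(230+(u+.5)/3.3-.5,180+(v+.5)/3-.5)
R=onz(p,f(5,55),12);x=np.array([np.cos(.122),np.sin(.122)])
L=onz(p,f(790,54),12);print(np.arctan2(-(L-R)[0],(L-R)[1]))
m=(onz(p,f(213,121),12)+onz(p,f(370,120),12))/2;print('heel',(m-R)[:2]@x+30)
# expected pixel rows of stock rear top edge if flat (z=38) vs tilt
b=m; print(proj(p,np.array([b+[0,0,26]])), f(290,188))
a=cv2.imread('pics/t10.png')[120:290,150:390];cv2.imwrite('pics/t10z.png',cv2.resize(a,None,fx=3.3,fy=3.3,interpolation=cv2.INTER_CUBIC))
E
```

```text
15.35 [525.16993365   3.59735698  16.68011764] [-1.72235069e-03 -6.11623271e-02  9.98126331e-01 -1.75969459e-04] [-22.29081567  -3.88117423  21.63972777] 20.58304809210414
15.4 [525.1778318    3.60078239  16.68658996] [-1.70329423e-03 -6.11724281e-02  9.98125746e-01 -1.69471260e-04]
0.12411140224729941
heel 40.728994605520384
[[318.08805817 244.09792834]] (317.530303030303, 242.33333333333334)
```

View pics/t10z.png

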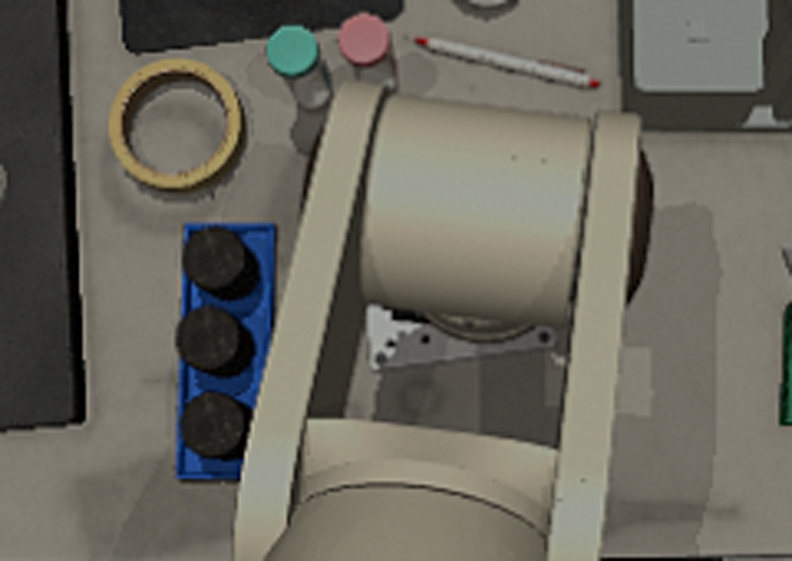

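Everything is steady: three cases upright in the tray, tubes and tape undisturbed, heel at about 40–41 mm in the bracket's x. Handing in.

Run:
```python
from h import *
print(env.close_job()); s=sense(); print(s['time'],s['tcp_pos'],s['wrist_force'],s['finger_gap'])
```

```text
the job is handed in; nothing more can be done
None
the job is handed in; nothing more can be done
```

I stood the black case in the tray's free place, then slid the square across the base plate into the corner. I handed the job in at about 15.5 s, still gripping and pressing the square. The interface gives no verdict.

**Last checks**
- **Case:** it stands upright in the tray, about 5 mm off the middle of the free place (14 mm allowed).
- **Square in the corner:** the heel stopped moving while the push rose to about 22 N forward and 22 N down at the wrist, grip set to 70 N. The camera put the heel at 40.7 mm in the bracket's x; the hinge line is at 40 mm.
- **Alignment:** the square is within about 0.005 rad of the bracket's direction and roughly 1 mm off the middle of the bare half.
- **Bystanders:** the tape roll, both tubes and the other two cases looked unmoved in the last top view. The driver was not in that crop and I did not check it again.

**Less certain**
- **Plate angle:** I could not see it directly. The blade's front edge in the side view looks upright, but only to about 0.02 rad. The tool itself turned only about 0.004 rad.
- **While the square was lifted:** a blurry side view hinted at a slight backward lean. I did not confirm it, and pressing the stock onto the base plate should have removed it.

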